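Power up the spectroscopy bench in order

TASK

Switch the measuring bench on in the right order by pressing three power keys with the fingertips: first the round key on the light source, then the square key on the sample stage, and last the oblong key on the spectrometer. Press each key down lightly until it is in and stays in, without forcing it. Nothing needs gripping: do not shove or lift the instruments, and leave everything else on the bench where it lies.

Things in the scene. Friction and masses are not known exactly. Their poses are not given: they have to be found in the camera images.
- lamp: light source: bare aluminium box 110 x 100 mm, top face 80 mm above the table, the tallest of the three instruments. Five dark cooling fins (6 mm high) cover the +x half of its top, a steel light nozzle sticks 22 mm out of its +x side. Stands loose on rubber feet, about 2 kg. Origin: centre of its underside, z up. Its power key sits at x = -34 mm, y = 0
- stage: sample stage: low bare aluminium box 140 x 120 mm, top face 52 mm above the table, with a dark window on top and a steel post at its corner x = 58, y = 48 mm that carries a cross arm and probe head along its +x edge (up to 108 mm above the table). Stands loose, about 2.4 kg. Origin: centre of its underside, z up. Its power key sits at x = -45, y = -28 mm
- spectrometer: spectrometer: low box 140 x 110 mm with a white top plate, top face 55.5 mm above the table, three round metal connectors on its +x side, no post. Stands loose, about 2 kg. Origin: centre of its underside, z up. Its power key sits at x = -44, y = 20 mm
- lamp_key (a joint): travel of the light source's power key: 0 = out (off), grows as it is pressed straight down, 0.012 m = right in against a hard stop. Starts within 1 mm of out. It begins to move at about 3 N and stiffens to about 4.5 N at 6 mm and 6 N at the stop (so a press of 5 to 6 N is right); friction keeps it where it is left, it does not spring back. It counts as on beyond 0.006
- lamp_key_top (a point): centre of the top face of the light source's power key: round black key, 24 mm across, standing 16 mm proud of the box when out, 4 mm proud when right in; moves down with the key
- stage_key (a joint): travel of the sample stage's power key, as lamp_key (0 out, 0.012 m right in against a hard stop, 3 N rising to 6 N, stays where left, on beyond 0.006)
- stage_key_top (a point): centre of the top face of the sample stage's power key: square black key, 24 x 24 mm, 16 mm proud when out, 4 mm when right in; moves down with the key
- spectro_key (a joint): travel of the spectrometer's power key, as lamp_key (0 out, 0.012 m right in against a hard stop, 3 N rising to 6 N, stays where left, on beyond 0.006)
- spectro_key_top (a point): centre of the top face of the spectrometer's power key: oblong black key, 16 mm along the box's x by 34 mm along its y, 16 mm proud when out, 4 mm when right in; moves down with the key
- tile: bystander: white ceramic sample tile 45 x 35 x 6 mm lying loose on the sample stage's window. Origin: centre of its underside
- puck: bystander: grey reference puck, 38 mm across, 14 mm high, loose on top of the spectrometer. Origin: centre of its underside
- hexkey: bystander: L-shaped steel hex key, 75 x 28 mm, 7 mm thick, lying on the table. Origin: on the table near the middle of its long leg
- cap_ring: bystander: black lens ring, 44 mm across, 12 mm high, on the table. Origin: centre of its underside
- bottle: bystander: closed white bottle, 40 mm across, 85 mm high, standing beyond the instruments. Origin: centre of its underside
- mug: bystander: white mug, 72 mm across, 80 mm high, standing beyond the instruments. Origin: centre of its underside
- driver: bystander: screwdriver, 160 mm long, lying on the table near the robot. Origin: under the middle of it, x along it
Not all that is in view belongs to the job. Leave any yellow look-alike of the stage alone. Leave any pink look-alike of the spectrometer alone.

How it is judged:
By the outcome, as a careful person would: the job done as asked, in the order asked, and still so for the second after the job is handed in, with the robot touching nothing.
It also fails if it takes over 48 s, if anything falls off the work surface, if the arm or the gripper's body presses on something with over 40 N, if the wrist force passes 120 N, or if a joint passes its speed limit or range.

ROBOT

A 6-joint arm with a two-finger parallel gripper is mounted at the origin on the work surface. World frame = base frame: x ahead of the robot, y to its left, z up, the work surface at z = 0. Lengths are in m, angles in rad, forces in N, time in s.
With the tool pointing down it reaches from about 0.25 to 0.775 m from the base axis. Payload 4 kg.
Tool frame: the origin (TCP) lies at the very end of the fingers, on their centre line; the grasp point (between the pads) lies 19 mm behind it; z points along the fingers, y is the line along which they close (so a half turn about z gives the same grasp; the last joint's range is limited). The gripper opens to 94 mm and grips with 3 to 60 N. Pads are 16 mm wide; open, the fingers measure 119 mm over their backs; the gripper's body (75 mm by 177 mm) begins 78 mm behind the grasp point.
Start: joints at [-1.214, 0.087, 1.371, -0, 1.684, -0.103], TCP at [0.244, -0.493, 0.206] pointing down, gripper open.
Joint ranges: [-3.1, 3.1], [-0.76, 2.03], [0.27, 2.55], [-1.08, 4.22], [0.17, 2.65], [-2.57, 2.57]. Speed limits (rad/s): [2.79, 2.79, 3.14, 3.14, 3.14, 3.14].

INTERFACE

Orientations are given as a unit quaternion [x, y, z, w].
In Python, from bench import env gives the robot as it stands. The module is installed in compiled form; this text tells all that it offers.
- The arm moves only by the tool carry_out, never from a script. Its argument "rows" is text: rows parted by semicolons, each of 4 numbers parted by spaces: the shift along the tool's x, y, z normalised to -1 to 1, where 1 is 50 cm, then the turn about the tool's z normalised to -1 to 1, where 1 is pi/2 rad. In form: dx dy dz roll; .... A call has 1 to 5 rows; each row shifts and turns the commanded pose from where the row before left it, along the tool's axes as they then stand; what a row does not reach is not made up. A row lasts 1/10 s, in which the tool goes at most 50 mm and 8.59 degrees, less where a joint would pass 70% of its speed; a pose out of reach is approached as far as the arm can. A call with a number of a shift or a turn outside -1 to 1 is refused whole. A call with a gripper value outside its range is refused whole. "grip" is the opening, from -1 (shut) to 1 (fully open), set as the call begins (left out, the last holds). The fingers move at their own pace and stop on an object; "newtons" is the grip in N (left out, the last holds). Time passes only in rows, so rows that do not move let the fingers close. It gives the time, the measured TCP pose, the force, the opening and the grip force at its end, in the units of the state.
- env.state(): the state, without advancing time (a new reading comes with each control period).
- env.camera(name): name is "side" or "top"; returns a dict with "image" (400x640x3 uint8, red, green, blue), "z_map" (400x640 float32, m along the optical axis (not along the pixel's ray), 0 where there is no reading), "camera_matrix" (3x3 intrinsics, pixels), "R" (3x3) and "t" (3): a world point X has camera coordinates R X + t. Camera axes: x right, y down, z forward; pixel columns grow to the right and rows downward; lengths in m; the calibration is good to about 2 mm. A picture is of the moment at which its call begins.
- env.job_done(): hands the job in; it is judged then, once.
The state is a dict: "time": time; "joints": joint angles; "joint_velocities": joint speeds; "effort": joint torques, N m; "tool_pos": TCP position; "orientation": TCP orientation; "force": force on the tool from outside, world axes, zero at the start; "wrist_torque": the same for the moment, N m; "finger_gap": finger opening in m; "finger_force": force on a finger pad.
Only numpy, scipy, OpenCV 4.12 (cv2) and the standard library are available. Lean on these libraries where they do the work, as an engineer would, in place of code of your own. Each camera call takes 0.05 s, during which the arm holds its last target. There are 200 camera calls.

## Working session

There is one attempt and no reset: what is moved stays moved. The work goes in short steps, Python scripts to look and compute and a tool call to move; the robot and the scene stay as the last step left them, time stands still between calls to the robot, and variables do not carry over. Pictures are saved under pics/ and viewed, at most 10 in all, crops included, and the job is handed in when it is done.

Besides the shell and the picture viewer there is one more tool, called after "Request:" as name(argument=value, ...) on one line, values as JSON. carry_out: Moves the arm, as the interface text tells. Scaled input: -1 to 1 covers 50 cm each way for a shift and pi/2 rad each way for a turn. Its arguments: {"type":"object","properties":{"rows":{"type":"string"},"grip":{"type":"number"},"newtons":{"type":"number"}},"required":["rows"]}

```bash
mkdir -p pics; python3 - <<'E'
from bench import env
import cv2,numpy as np
s=env.state();print({k:np.round(v,3) for k,v in s.items()})
for n in("top","side"):
    c=env.camera(n);cv2.imwrite(f"pics/{n}0.png",c["image"][...,::-1]);np.savez(f"{n}0.npz",**c);print(n,c["camera_matrix"].round(1).tolist(),c["R"].round(3).tolist(),c["t"].round(3))
E
```

```text
{'time': np.float64(0.0), 'joints': array([-1.214,  0.088,  1.372,  0.   ,  1.684, -0.103]), 'joint_velocities': array([ 0.   ,  0.001,  0.001, -0.002, -0.002,  0.   ]), 'effort': array([-1.0000e-03, -3.4018e+01, -3.0243e+01,  7.2000e-02,  3.3000e-02,
       -0.0000e+00]), 'tool_pos': array([ 0.244, -0.492,  0.204]), 'orientation': array([ 0.974,  0.228, -0.   , -0.001]), 'force': array([-0.281,  0.151,  0.528]), 'wrist_torque': array([ 0.035,  0.01 , -0.049]), 'finger_force': np.float64(0.0), 'finger_gap': np.float64(0.094)}
top [[436.0, 0.0, 315.7], [0.0, 436.0, 204.4], [0.0, 0.0, 1.0]] [[-0.006, -1.0, -0.012], [-0.987, 0.008, -0.159], [0.159, 0.011, -0.987]] [-0.039  0.553  1.09 ]
side [[484.4, 0.0, 322.4], [0.0, 484.4, 198.0], [0.0, 0.0, 1.0]] [[0.998, -0.059, 0.007], [-0.041, -0.765, -0.643], [0.043, 0.641, -0.766]] [-0.55   0.059  1.165]
```

View pics/top0.png

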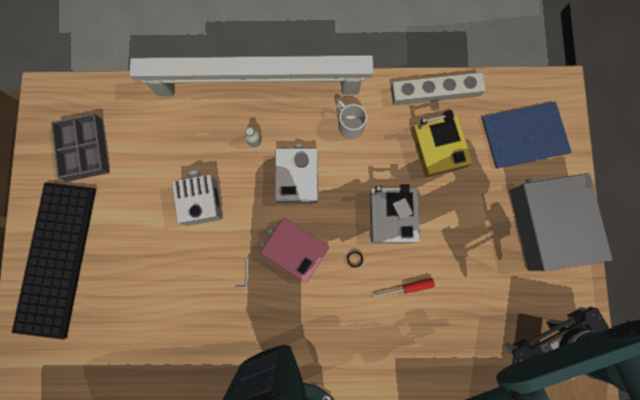

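View pics/side0.png

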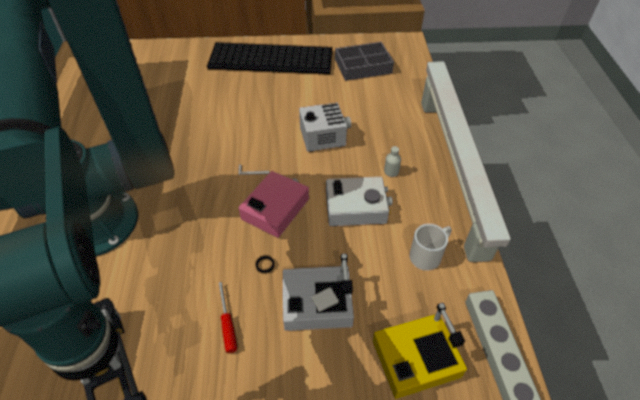

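The top view shows the lamp (fins, round key about (196,211)), the grey stage with its tile (square key about (407,232)) and the white spectrometer with the puck (oblong key about (288,190)). There are two look-alikes: a yellow stage (443,143) and a pink spectrometer (295,250). The grey stage with window and tile, and the white-topped box, fit the description. I'll measure the keys and confirm them in a crop.

```bash
cat > h.py <<'E'
import numpy as np,cv2
def ray(c,u,v,z):
    d=c["R"].T@np.linalg.inv(c["camera_matrix"])@[u,v,1]; o=-c["R"].T@c["t"]
    return o+d*(z-o[2])/d[2]
def pts(c):
    v,u=np.mgrid[:400,:640]; Z=c["z_map"]
    p=np.stack([u*Z,v*Z,Z],-1)@np.linalg.inv(c["camera_matrix"]).T
    return (p-c["t"])@c["R"]
def key(c,seed,z,rad=16):
    P=pts(c); g=c["image"].max(-1)
    m=((g<60)&(abs(P[...,2]-z)<.008)).astype(np.uint8)
    k=np.zeros_like(m);cv2.circle(k,seed,rad,1,-1);m&=k
    n,l,s,ce=cv2.connectedComponentsWithStats(m)
    i=1+np.argmax(s[1:,4]); mm=l==i
    ct=cv2.findContours(mm.astype(np.uint8),0,2)[0][0]
    w=np.array([ray(c,*q[0],z)[:2] for q in ct],np.float32)
    return ce[i].round(1),s[i,4],ray(c,*ce[i],z).round(4),np.median(P[mm],0).round(4),cv2.minAreaRect(w)
E
python3 - <<'E'
from h import *
T=dict(np.load("top0.npz"));S=dict(np.load("side0.npz"))
K={"lamp":((196,211),(311,117),.096),"stage":((407,232),(296,304),.068),"spec":((288,190),(338,187),.0715)}
for n,(a,b,z) in K.items():
    for c,s in((T,a),(S,b)): print(n,*key(c,s,z))
# box tops: yaw and centre
P=pts(T)
for n,seed,z in(("lamp",(200,205),.08),("stage",(395,215),.052),("spec",(297,175),.0555)):
    k=np.zeros((400,640),np.uint8);cv2.circle(k,seed,36,1,-1)
    m=((P[...,2]>z-.006)&(P[...,2]<z+.02)).astype(np.uint8)&k
    q=P[m>0][:,:2].astype(np.float32);r=cv2.minAreaRect(q);print(n,r,len(q))
ims=[cv2.resize(T["image"][v-45:v+45,u-45:u+45,::-1],(260,260),interpolation=2) for u,v in((196,205),(400,215),(292,190))]
cv2.imwrite("pics/crop.png",np.hstack(ims))
E
```

```text
lamp [194.  210.4] 67 [0.5319 0.2591 0.096 ] [0.5331 0.2598 0.094 ] ((0.531877338886261, 0.2590206265449524), (0.022719180211424828, 0.019923361018300056), 2.1096174716949463)
lamp [309.9 115.5] 42 [0.5323 0.2529 0.096 ] [0.5327 0.2548 0.0932] ((0.5327357053756714, 0.25314760208129883), (0.02297072857618332, 0.019953595474362373), 53.912086486816406)
stage [407.3 231.3] 91 [ 0.479  -0.2728  0.068 ] [ 0.4795 -0.2728  0.0664] ((0.4784330427646637, -0.2733846604824066), (0.022598765790462494, 0.02331424504518509), 87.83452606201172)
stage [294.5 303. ] 141 [ 0.4792 -0.2764  0.068 ] [ 0.4799 -0.2755  0.0659] ((0.4790991246700287, -0.2762835919857025), (0.02635238505899906, 0.02183934859931469), 88.33020782470703)
spec [287.7 189.5] 82 [0.5878 0.0283 0.0715] [0.5881 0.0278 0.0697] ((0.5877779722213745, 0.028746146708726883), (0.03334512189030647, 0.01300353929400444), 89.52210998535156)
spec [337.7 186.1] 76 [0.5883 0.0231 0.0715] [0.5886 0.0252 0.0692] ((0.588395357131958, 0.023489415645599365), (0.015708474442362785, 0.038703229278326035), 1.083021640777588)
lamp ((0.5663648843765259, 0.2665744423866272), (0.11068400740623474, 0.10061265528202057), 9.555662155151367) 1660
stage ((0.5249439477920532, -0.24594134092330933), (0.12078026682138443, 0.13897401094436646), 89.78785705566406) 2368
spec ((0.6326477527618408, 0.008912991732358932), (0.1403990387916565, 0.10917356610298157), 0.7658987641334534) 2151
```

View pics/crop.png

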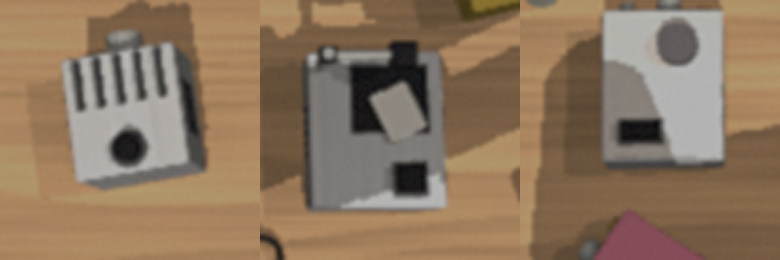

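The crop confirms all three: round key on the finned lamp, square key on the grey stage, oblong key on the white spectrometer. Targets are lamp (0.532, 0.258, 0.096), stage (0.479, -0.274, 0.068) and spectrometer (0.588, 0.027, 0.0715). The box centres and yaws agree with these to about 2 mm. First I'll shut the fingers and turn the tool so its x is along world x.

Request:
carry_out(rows="0 0 0 0.0733;0 0 0 0.0733;0 0 0 0.0733;0 0 0 0.0733;0 0 0 0", grip=-1)

```text
time: 0.6
tool_pos: [0.244, -0.4926, 0.2049]
orientation: [1.0, -0.0, -0.0, -0.001]
force: [0.3, -0.8, -0.2]
finger_gap: 0.0573
finger_force: 0.0
```

Request:
carry_out(rows="0.034 -0.088 0 0;0.034 -0.088 0 0;0.034 -0.088 0 0;0.034 -0.088 0 0;0.034 -0.088 0 0")

```text
time: 1.1
tool_pos: [0.3294, -0.2711, 0.2052]
orientation: [1.0, 0.001, 0.0, -0.0]
force: [0.6, -0.4, -0.5]
finger_gap: 0.017
finger_force: 0.0
```

Request:
carry_out(rows="0.034 -0.088 0 0;0.034 -0.088 0 0;0.034 -0.088 0 0;0.034 -0.088 0 0;0.034 -0.088 0 0")

```text
time: 1.6
tool_pos: [0.4145, -0.0511, 0.2055]
orientation: [1.0, 0.001, 0.0, 0.0]
force: [1.4, -0.1, -0.1]
finger_gap: 0.0005
finger_force: 0.0
```

Request:
carry_out(rows="0.034 -0.088 0 0;0.034 -0.088 0 0;0.034 -0.088 0 0;0.034 -0.088 0 0;0.034 -0.088 0 0")

```text
time: 2.1
tool_pos: [0.4997, 0.1689, 0.2052]
orientation: [1.0, 0.001, -0.0, 0.0]
force: [0.3, -0.9, 0.4]
finger_gap: 0.0003
finger_force: 0.0
```

Request:
carry_out(rows="0.034 -0.088 0 0;0.034 -0.088 0 0;0 0 0 0;0 0 0 0")

```text
time: 2.5
tool_pos: [0.5332, 0.2554, 0.2042]
orientation: [1.0, 0.001, -0.001, 0.001]
force: [-0.2, -0.3, -0.0]
finger_gap: 0.0007
finger_force: 0.0
```

Request:
carry_out(rows="-0.001 -0.005 0.06 0;0 0 0.06 0;0 0 0.05 0;0 0 0.03 0;0 0 0 0")

```text
time: 3.0
tool_pos: [0.5315, 0.2555, 0.1031]
orientation: [1.0, -0.001, -0.002, 0.001]
force: [0.5, -0.1, 0.3]
finger_gap: 0.0004
finger_force: 0.0
```

Request:
carry_out(rows="0 0 0.004 0;0 0 0.004 0;0 0 0.004 0;0 0 0.004 0;0 0 0.004 0")

```text
time: 3.5
tool_pos: [0.5334, 0.2575, 0.0958]
orientation: [1.0, -0.0, 0.0, -0.0]
force: [0.2, 0.0, 0.5]
finger_gap: 0.0005
finger_force: 0.0
```

Request:
carry_out(rows="0 0 0.003 0;0 0 0.003 0;0 0 0 0")

```text
time: 3.8
tool_pos: [0.5333, 0.2575, 0.0929]
orientation: [1.0, -0.0, 0.0, -0.0]
force: [0.0, -0.5, 3.4]
finger_gap: 0.001
finger_force: 1.5
```

Request:
carry_out(rows="0 0 0.002 0;0 0 0.002 0;0 0 0.002 0;0 0 0 0;0 0 0 0")

```text
time: 4.3
tool_pos: [0.5333, 0.2575, 0.0896]
orientation: [1.0, -0.0, 0.0, -0.0]
force: [-0.5, 0.5, 4.1]
finger_gap: 0.0001
finger_force: 2.0
```

Request:
carry_out(rows="0 0 0.002 0;0 0 0.002 0;0 0 0 0;0 0 0 0")

```text
time: 4.7
tool_pos: [0.5333, 0.2575, 0.0875]
orientation: [1.0, -0.0, 0.0, -0.0]
force: [-0.2, 0.4, 4.3]
finger_gap: 0.0003
finger_force: 2.1
```

Request:
carry_out(rows="0 0 0.002 0;0 0 0.002 0;0 0 0 0;0 0 0 0")

```text
time: 5.1
tool_pos: [0.5333, 0.2575, 0.0856]
orientation: [1.0, -0.0, 0.0, -0.0]
force: [0.7, 1.7, 5.2]
finger_gap: 0.0002
finger_force: 2.3
```

Request:
carry_out(rows="0 0 0.002 0;0 0 0.001 0;0 0 0 0;0 0 0 0")

```text
time: 5.5
tool_pos: [0.5333, 0.2575, 0.0843]
orientation: [1.0, -0.0, 0.0, -0.0]
force: [-0.3, 1.3, 5.5]
finger_gap: 0.0002
finger_force: 2.7
```

Request:
carry_out(rows="0 0 -0.02 0;0 0 -0.05 0;0 0 -0.06 0;0 0 -0.06 0;0 0 -0.04 0")

```text
time: 6.0
tool_pos: [0.5333, 0.2572, 0.2008]
orientation: [1.0, -0.0, 0.0, 0.0]
force: [-0.6, -0.7, -0.4]
finger_gap: 0.0002
finger_force: 0.0
```

Request:
carry_out(rows="-0.009 0.0885 0 0;-0.009 0.0885 0 0;-0.009 0.0885 0 0;-0.009 0.0885 0 0;-0.009 0.0885 0 0")

```text
time: 6.5
tool_pos: [0.5093, 0.0344, 0.1982]
orientation: [1.0, -0.0, -0.001, 0.0]
force: [0.6, -0.9, 0.1]
finger_gap: 0.0006
finger_force: 0.0
```

Request:
carry_out(rows="-0.009 0.0885 0 0;-0.009 0.0885 0 0;-0.009 0.0885 0 0;-0.009 0.0885 0 0;-0.009 0.0885 0 0")

```text
time: 7.0
tool_pos: [0.4867, -0.1867, 0.1983]
orientation: [1.0, -0.0, -0.001, -0.0]
force: [0.3, 0.6, -0.3]
finger_gap: 0.0006
finger_force: 0.0
```

Request:
carry_out(rows="-0.009 0.0885 0 0;-0.009 0.0885 0 0;0 0 0 0;0 0 0 0")

```text
time: 7.4
tool_pos: [0.4779, -0.2739, 0.1979]
orientation: [1.0, -0.001, -0.001, -0.001]
force: [0.2, -0.2, -0.4]
finger_gap: 0.0003
finger_force: 0.0
```

```bash
python3 - <<'E'
from h import *
from bench import env
T=env.camera("top");T0=dict(np.load("top0.npz"))
print(key(T,(196,211),.086)); print(key(T0,(196,211),.096))
E
```

```text
(array([195. , 210.9]), np.int32(69), array([0.5322, 0.2594, 0.086 ]), array([0.5325, 0.2601, 0.0833]), ((0.5320184826850891, 0.25945135951042175), (0.02046464942395687, 0.02025536634027958), 89.55857849121094))
(array([194. , 210.4]), np.int32(67), array([0.5319, 0.2591, 0.096 ]), array([0.5331, 0.2598, 0.094 ]), ((0.531877338886261, 0.2590206265449524), (0.022719180211424828, 0.019923361018300056), 2.1096174716949463))
```

The lamp key top dropped about 10.7 mm, so it is on, and the lamp hasn't moved. Next is the stage key.

Request:
carry_out(rows="0.002 0 0.07 0;0 0 0.07 0;0 0 0.06 0;0 0 0.03 0;0 0 0.01 0")

```text
time: 7.95
tool_pos: [0.479, -0.2715, 0.0771]
orientation: [1.0, 0.001, -0.002, -0.001]
force: [0.7, -0.5, -0.6]
finger_gap: 0.0005
finger_force: 0.0
```

Request:
carry_out(rows="0 0 0.004 0;0 0 0.004 0;0 0 0.003 0;0 0 0 0")

```text
time: 8.35
tool_pos: [0.4802, -0.274, 0.0745]
orientation: [1.0, -0.0, 0.001, 0.001]
force: [-0.3, 0.2, -0.3]
finger_gap: 0.0006
finger_force: 0.0
```

Request:
carry_out(rows="0 0 0.004 0;0 0 0.004 0;0 0 0.003 0;0 0 0.003 0;0 0 0 0")

```text
time: 8.85
tool_pos: [0.4797, -0.2737, 0.0667]
orientation: [1.0, -0.0, 0.0, 0.0]
force: [-1.2, 0.4, 2.7]
finger_gap: 0.0005
finger_force: 1.0
```

Request:
carry_out(rows="0 0 0.003 0;0 0 0.003 0;0 0 0 0")

```text
time: 9.15
tool_pos: [0.4797, -0.2736, 0.0635]
orientation: [1.0, -0.0, 0.0, 0.0]
force: [-0.6, -0.1, 3.6]
finger_gap: 0.0005
finger_force: 1.6
```

Contact was at about 0.067, so the target is about 0.057.

Request:
carry_out(rows="0 0 0.003 0;0 0 0.003 0;0 0 0.002 0;0 0 0 0;0 0 0 0")

```text
time: 9.65
tool_pos: [0.4797, -0.2737, 0.0594]
orientation: [1.0, -0.0, 0.0, 0.0]
force: [-1.2, -0.7, 4.0]
finger_gap: 0.0004
finger_force: 2.0
```

Request:
carry_out(rows="0 0 0.002 0;0 0 0.002 0;0 0 0.001 0;0 0 0 0;0 0 0 0")

```text
time: 10.15
tool_pos: [0.4798, -0.2737, 0.0571]
orientation: [1.0, -0.0, 0.0, 0.0]
force: [-2.5, 0.1, 4.5]
finger_gap: 0.0005
finger_force: 2.5
```

Request:
carry_out(rows="0 0 0.001 0;0 0 0.001 0;0 0 0 0;0 0 0 0")

```text
time: 10.55
tool_pos: [0.4797, -0.2737, 0.0563]
orientation: [1.0, -0.0, 0.0, 0.0]
force: [-2.7, 0.2, 4.9]
finger_gap: 0.0001
finger_force: 2.7
```

Request:
carry_out(rows="0 0 -0.02 0;0 0 -0.05 0;0 0 -0.07 0;0 0 -0.07 0;0 0 -0.06 0")

```text
time: 11.05
tool_pos: [0.4802, -0.2736, 0.1927]
orientation: [1.0, -0.0, 0.001, 0.0]
force: [0.2, -0.7, 0.1]
finger_gap: 0.0006
finger_force: 0.0
```

Request:
carry_out(rows="0.031 -0.086 0 0;0.031 -0.086 0 0;0.031 -0.086 0 0;0.031 -0.086 0 0;0.031 -0.086 0 0")

```text
time: 11.55
tool_pos: [0.558, -0.0567, 0.1908]
orientation: [1.0, -0.0, 0.0, -0.0]
force: [0.1, 0.4, 0.0]
finger_gap: 0.0007
finger_force: 0.0
```

Request:
carry_out(rows="0.031 -0.086 0 0;0.031 -0.086 0 0;0 0 0 0;0 0 0 0")

```text
time: 11.95
tool_pos: [0.5885, 0.0282, 0.1904]
orientation: [1.0, 0.001, -0.0, 0.0]
force: [-0.9, -0.5, -0.0]
finger_gap: 0.0
finger_force: 0.0
```

```bash
python3 - <<'E'
from h import *
from bench import env
T=env.camera("side");T0=dict(np.load("side0.npz"))
print(key(T,(296,304),.058)); print(key(T0,(296,304),.068))
E
```

```text
(array([294.8, 305.4]), np.int32(142), array([ 0.4794, -0.2762,  0.058 ]), array([ 0.4796, -0.2746,  0.0542]), ((0.47971034049987793, -0.27631545066833496), (0.0243133082985878, 0.024030037224292755), 88.25434112548828))
(array([294.5, 303. ]), np.int32(141), array([ 0.4792, -0.2764,  0.068 ]), array([ 0.4799, -0.2755,  0.0659]), ((0.4790991246700287, -0.2762835919857025), (0.02635238505899906, 0.02183934859931469), 88.33020782470703))
```

The stage key dropped about 11 mm and is on. Last is the spectrometer key.

Request:
carry_out(rows="0 0 0.07 0;0 0 0.07 0;0 0 0.05 0;0 0 0.025 0;0 0 0.01 0")

```text
time: 12.5
tool_pos: [0.5875, 0.0259, 0.077]
orientation: [1.0, -0.001, -0.001, 0.0]
force: [0.3, -0.0, 1.0]
finger_gap: 0.0006
finger_force: 0.0
```

Request:
carry_out(rows="0 0 0.004 0;0 0 0.004 0;0 0 0.003 0;0 0 0 0")

```text
time: 12.9
tool_pos: [0.589, 0.0273, 0.0739]
orientation: [1.0, -0.0, 0.001, 0.0]
force: [-0.0, 0.6, -0.1]
finger_gap: 0.0006
finger_force: 0.0
```

Request:
carry_out(rows="0 0 0.003 0;0 0 0.003 0;0 0 0.003 0;0 0 0 0")

```text
time: 13.3
tool_pos: [0.5889, 0.0274, 0.069]
orientation: [1.0, -0.0, 0.001, 0.0]
force: [-0.2, 0.3, 2.3]
finger_gap: 0.0008
finger_force: 1.5
```

Request:
carry_out(rows="0 0 0.003 0;0 0 0.003 0;0 0 0 0")

```text
time: 13.6
tool_pos: [0.5889, 0.0274, 0.0657]
orientation: [1.0, -0.0, 0.001, -0.0]
force: [0.5, 1.0, 4.4]
finger_gap: 0.0004
finger_force: 1.8
```

Request:
carry_out(rows="0 0 0.003 0;0 0 0.003 0;0 0 0.002 0;0 0 0 0;0 0 0 0")

```text
time: 14.1
tool_pos: [0.5889, 0.0274, 0.0616]
orientation: [1.0, -0.0, 0.001, -0.0]
force: [0.8, 0.6, 4.2]
finger_gap: 0.0004
finger_force: 2.1
```

Request:
carry_out(rows="0 0 0.002 0;0 0 0.001 0;0 0 0.001 0;0 0 0 0;0 0 0 0")

```text
time: 14.6
tool_pos: [0.5889, 0.0274, 0.0599]
orientation: [1.0, -0.0, 0.001, -0.0]
force: [1.1, 0.3, 4.5]
finger_gap: 0.0007
finger_force: 2.6
```

Request:
carry_out(rows="0 0 0.001 0;0 0 0.001 0;0 0 0 0")

```text
time: 14.9
tool_pos: [0.589, 0.0274, 0.0597]
orientation: [1.0, -0.0, 0.001, 0.0]
force: [-1.3, 0.9, 8.4]
finger_gap: 0.0006
finger_force: 4.1
```

Request:
carry_out(rows="0 0 -0.02 0;0 0 -0.05 0;0 0 -0.07 0;0 0 -0.07 0;0 0 -0.06 0")

```text
time: 15.4
tool_pos: [0.5877, 0.0271, 0.1942]
orientation: [1.0, -0.0, -0.001, 0.0]
force: [0.3, 0.3, 0.7]
finger_gap: 0.0006
finger_force: 0.0
```

Request:
carry_out(rows="-0.09 0 0 0;-0.09 0 0 0;-0.09 0 0 0;0 0 0 0;0 0 0 0")

```text
time: 15.9
tool_pos: [0.4526, 0.0274, 0.193]
orientation: [1.0, -0.0, -0.0, 0.0]
force: [-0.2, -0.9, 0.3]
finger_gap: 0.0005
finger_force: 0.0
```

```bash
python3 - <<'E'
from h import *
from bench import env
for n,seeds in(("top",((196,211),(407,232),(288,190))),("side",((311,117),(296,304),(338,187)))):
    T=env.camera(n);T0=dict(np.load(n+"0.npz"));cv2.imwrite(f"pics/{n}1.png",T["image"][...,::-1])
    for s,z in zip(seeds,(.096,.068,.0715)):
        try: print(n,key(T0,s,z)[3],key(T,s,z-.01)[3])
        except Exception as e: print(n,s,e)
E
```

```text
top [0.5331 0.2598 0.094 ] [0.5324 0.2602 0.0832]
top [ 0.4795 -0.2728  0.0664] [ 0.4807 -0.2742  0.0547]
top [0.5881 0.0278 0.0697] [0.5894 0.0285 0.0584]
side [0.5327 0.2548 0.0932] [0.5327 0.2598 0.0823]
side [ 0.4799 -0.2755  0.0659] [ 0.4796 -0.2738  0.054 ]
side [0.5886 0.0252 0.0692] [0.5887 0.03   0.0578]
```

View pics/side1.png

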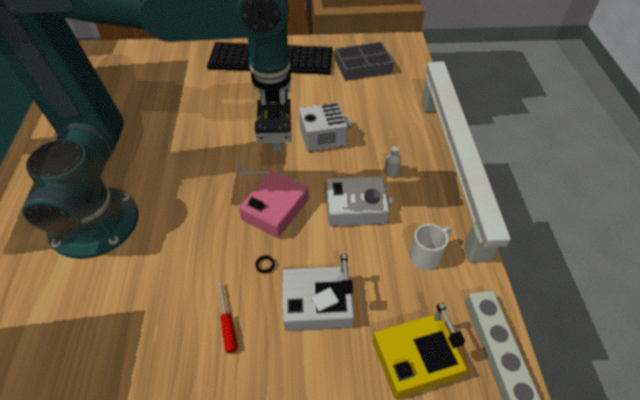

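The picture shows all three keys sunk, at about (310,118), (296,305) and (338,187). Everything else is where it was, and the arm is clear at (273,130).

```bash
python3 -c "
from bench import env
print(env.job_done())"
```

```text
the job is handed in; nothing more can be done
None
```

I pressed the three keys in order (lamp, stage, spectrometer); each measures about 11 mm in and stayed in. Nothing else looks moved, the spectrometer key just met its stop (8.4 N, against the 5 to 6 N advised), and the job was handed in at about 16 s with no verdict returned.

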